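# Clip the reference ball onto the measuring fixture with the machine on hold

### The arm

A 6-joint arm with a two-finger parallel gripper is mounted at the origin on the work surface. World frame = base frame: x ahead of the robot, y to its left, z up, the work surface at z = 0. Lengths are in m, angles in degrees, forces in N, time in s.
With the tool pointing down it reaches from about 0.4 to 0.825 m from the base axis. Payload 7 kg.
Tool frame: the origin (TCP) lies on the front face of the gripper's body, between the roots of the fingers; the fingertips stand 66 mm ahead of it and the grasp point (between the pads) lies 47 mm ahead of it (manip.tcp_to_tips is the distance from the TCP to the fingertips, in m); z points along the fingers, y is the direction in which the jaws open and shut (so a half turn about z gives the same grasp; the last joint's range is limited). The gripper opens to 88 mm and grips with 3 to 60 N. Pads are 19 mm wide; open, the fingers measure 130 mm over their backs; the gripper's body (78 mm by 193 mm) begins 47 mm behind the grasp point.
Start: joints at [16.507, 20.546, 0.682, 0, -70.136, -16.507], TCP at [0.675, -0, 0.292] pointing down, gripper open.
Joint ranges: [-176.03, 176.03], [-82.01, 121.73], [-58.28, 71.71], [-173.87, 95.51], [-174.79, -0.11], [-173.66, 173.66]. Speed limits (degrees/s): [136.94, 136.94, 172.46, 180, 180, 180].

### API

Orientations are given as a 3x3 rotation matrix whose columns are the frame's x, y, z axes.
In Python, from workcell import manip gives the robot as it stands.
- The arm moves only by the tool apply_moves, never from a script. Its argument "series" is one flat list of numbers, 7 for each row, row after row: the shift along the tool's x, y, z in cm, then the turn, a rotation vector about the tool's x, y, z in degrees, then the finger opening in cm, from 0 to 8.76. In form: [tx, ty, tz, wx, wy, wz, grip, tx, ty, tz, wx, wy, wz, grip, ...]. A call has 1 to 20 rows; each row is the pose to reach, as a shift and turn from the pose commanded when the call began, along the tool's axes at that moment; what a row does not reach only later rows make up. A row lasts 1/10 s, in which the tool goes at most 50 mm and 8.59 degrees, less where a joint would pass 70% of its speed; a pose out of reach is approached as far as the arm can. A call with a gripper value outside its range is refused whole. The fingers move at their own pace and stop on an object; "squeeze" is the grip in N (left out, the last holds). Time passes only in rows, so rows that repeat a pose let the fingers close. It gives the time, the measured TCP pose, the force and the opening at its end, in the units of the state.
- manip.state(): the state, without advancing time (a new reading comes with each control period).
- manip.camera(name): name is "scene" or "side" or "wrist"; returns the picture (480x640x3 uint8, red, green, blue); there is no depth.
- manip.get_calibration(name): a dict with "fovy" (degrees; the focal length in pixels is half the picture's height over the tangent of half this angle, whatever the lens; pixels are square), "cx", "cy" (the principal point, pixels), "dist_coeffs" ([k1, k2, p1, p2, k3] as OpenCV has them; the pictures are not rectified), "position" and "rotation" of the camera in the world; the wrist camera has in their place "tool_from_camera" (4x4, takes a point from camera to tool coordinates, whose origin is the TCP and whose axes are the flange's). Camera axes: x right, y down, z forward; pixel columns grow to the right and rows downward; lengths in m; the calibration is good to about 2 mm. A picture is of the moment at which its call begins: read the wrist's pose just before it. get_calibration takes no time and is no camera call.
- manip.close_job(): hands the job in, once; it reports no verdict.
Trained networks look in the newest picture that a camera, given by its name, has taken for a name from the list of things; names that differ only in an ending like _2 or _b are one class to them, and where a whole thing is asked for, a point or a joint stands for the part that bears it (a point fixed in the world has none). Each returns a list of dicts, best first, with "score" (0 to 1); they miss things now and then, are a little off and sometimes report something else, mostly with a low value. They report only what shows in the picture. A call takes as long as a camera call. They do not tell look-alikes from the thing itself.
- manip.look_for(query, camera): "extent" ([left, top, right, bottom] in pixels, round what is visible of it).
- manip.masks_of(query, camera): "region" (480x640 bool, what is visible of it) and "extent" ([left, top, right, bottom] in pixels, round what is visible of it).
- manip.tip_of(query, camera): "position" ([row, column] in pixels: a listed point, or the origin of a listed thing).
The state is a dict: "time_s": time; "qpos": joint angles; "joint_velocities": joint speeds; "tau": joint torques, N m; "eef_pos": TCP position; "tool_rot": TCP orientation; "contact_force": force on the tool from outside, world axes, zero at the start; "wrist_torque": the same for the moment, N m; "width": finger opening in m.
Only numpy, scipy, OpenCV 4.12 (cv2) and the standard library are available. Lean on these libraries where they do the work, as an engineer would, in place of code of your own. Each camera call takes 0.05 s, during which the arm holds its last target. There are 200 camera calls.

### The job

Put the measuring machine on hold by pulling the red knob on the yellow box straight up until it clicks out; then snap the orange clip with the white ball onto the steel bar of the fixture between its two red collars, pushed fully home and standing upright; last, push the knob fully in again. Do not press on the white ball, and leave the blue clip, the black stand, the steel ring and the clay-red test piece where they are.

Things in the scene. Friction and masses are not known exactly. Their poses are not given: they have to be found in the camera images.
- clip_grip (a point): centre of the orange clip's grip tab, 58 mm above its feet; the clip (about 90 g) stands loose and upright on the table. Tab: 26 mm along x, 18 mm along y, 37 to 73 mm above the feet, above it only the ball. Below it a block 30 (x) x 32 (y) mm, 29 to 37 mm up, and two steel spring arms down to the feet (30 x 35 mm over all). x must lie along the bar, either way round; z up
- clip_saddle (a point): centre of the round space between the clip's arms, 17 mm above the feet, 41 mm under clip_grip, same axes; on the bar's axis when home. The lips, 16 mm apart and 9.5 mm below this point, touch the bar when it is 20 mm above the bar's axis; a straight push down of about 10 N forces them past the widest point, then they pull the clip home and hold it
- clip_ball: white ball, 13 mm, on a short stem on the clip's tab; origin at its centre, 84 mm above the clip's feet (26 mm above clip_grip)
- bar_mid (a point): axis of the fixture's bar, half-way between the red collars; x along the bar, z up. Bar: level, fixed, polished steel, 24 mm across, axis 70 mm above the table. Collars: 36 mm across, inner faces 25 mm to each side of this point (the clip is 30 mm long). End posts 94 mm high, 44 mm wide, 91 to 105 mm from this point; base plate 210 x 60 x 12 mm
- knob_top (a point): centre of the top face of the red knob, an upright cylinder 28 mm across and 26 mm high, with a 10 mm gap (knob in) between its underside and the top of its fixed yellow box, 70 x 70 mm, 42 mm high. The top face is 78 mm above the table when in, 93 mm when out; z up
- hold_knob (a joint): upward travel of the knob in m: 0 = fully in, 0.015 = fully out at its on detent (end stop). From the middle it snaps to the nearer end; about 8 N to pull it out or push it in
- big_clip_mid (a point): bystander: blue clip without ball for thicker bars, 34 mm (x) x 54 mm (y), 81 mm high; point 42 mm above its feet
- stand_mid (a point): bystander: black stylus stand, foot 64 mm across, post 12 mm across, 150 mm high, a short side stylus reaching 30 mm along its x at 110 mm height; it stands close to the orange clip; point half-way up (75 mm)
- ring_gauge_mid (a point): bystander: flat steel ring, 62 mm across, 20 mm high; point half-way up
- test_piece_mid (a point): bystander: clay-red machined test piece, 70 x 70 mm, 40 mm high; point half-way up
There are look-alikes about, which are no part of the job. What is shaped like the part that bears bar_mid but green is not meant. Leave any turquoise look-alike of the part that bears clip_grip alone.

How it is judged (in metres and radians):
On the way, in this order (a step that is already met when the one before it is completed fails the run):
1. the knob is pulled out to its on detent (at least 12 mm of 15) (value of joint hold_knob above 0.012 m), for 0.2 s.
2. with the knob out, the clip is snapped home on the bar between the collars (x of clip_saddle in the frame of bar_mid between -0.013 and 0.013 m and y of clip_saddle in the frame of bar_mid between -0.004 and 0.004 m and z of clip_saddle in the frame of bar_mid between -0.004 and 0.004 m and angle between the x axis of clip_saddle and the x axis of bar_mid, either way round below 0.15 rad and angle between clip_saddle's own z axis and vertical below 0.3 rad and value of joint hold_knob above 0.012 m), for 0.2 s.
3. with the clip home, the knob is pushed in (within 2.5 mm) (x of clip_saddle in the frame of bar_mid between -0.013 and 0.013 m and y of clip_saddle in the frame of bar_mid between -0.004 and 0.004 m and z of clip_saddle in the frame of bar_mid between -0.004 and 0.004 m and angle between the x axis of clip_saddle and the x axis of bar_mid, either way round below 0.15 rad and angle between clip_saddle's own z axis and vertical below 0.3 rad and value of joint hold_knob below 0.0025 m), for 0.2 s.
At the end, for the whole second after the job is handed in: The clip is snapped home on the bar between the collars: its saddle centre within 4 mm of the bar's axis across and in height and within 13 mm of the middle along it, its x axis along the bar within 0.15 rad, upright within 0.3 rad; the knob is in, within 2.5 mm (all of step 3); the robot touches nothing.
It fails at once if the blue clip is moved more than 25 mm or tipped (distance of big_clip_mid from where it was at the start of the episode above 0.025 m or angle between big_clip_mid's own z axis and vertical above 0.35 rad).
It fails at once if the black stand is moved more than 25 mm or tipped (distance of stand_mid from where it was at the start of the episode above 0.025 m or angle between stand_mid's own z axis and vertical above 0.35 rad).
It fails at once if the steel ring is moved more than 25 mm or tipped (distance of ring_gauge_mid from where it was at the start of the episode above 0.025 m or angle between ring_gauge_mid's own z axis and vertical above 0.35 rad).
It fails at once if the test piece is moved more than 25 mm or tipped (distance of test_piece_mid from where it was at the start of the episode above 0.025 m or angle between test_piece_mid's own z axis and vertical above 0.35 rad).
It fails at once if the white ball is pressed by the fingers (over 3 N) (contact force between clip_ball and the fingers above 3 N).
It also fails if it takes over 64 s, if anything falls off the work surface, if the arm or the gripper's body presses on something with over 40 N, if the wrist force passes 120 N, or if a joint passes its speed limit or range.

## Working session

There is one attempt and no reset: what is moved stays moved. The work goes in short steps, Python scripts to look and compute and a tool call to move; the robot and the scene stay as the last step left them, time stands still between calls to the robot, and variables do not carry over. Pictures are saved under pics/ and viewed, about 8 in all and at most 12, crops included, and the job is handed in when it is done.

Besides the shell and the picture viewer there is one more tool, called after "Request:" in YAML: its name, and indented under it one key for each argument. apply_moves: Moves the arm, as the interface text tells. Its arguments: {"type":"object","properties":{"series":{"type":"array","items":{"type":"number"}},"squeeze":{"type":"number"}},"required":["series"]}

```bash
mkdir -p pics; cat > h.py <<'E'
import numpy as np,cv2
from workcell import manip
def K(c):
    f=240/np.tan(np.radians(c['fovy']/2)); return np.array([[f,0,c['cx']],[0,f,c['cy']],[0,0,1.]])
def pose(name):
    c=manip.get_calibration(name)
    if name=='wrist':
        s=manip.state(); T=np.eye(4);T[:3,:3]=s['tool_rot'];T[:3,3]=s['eef_pos'];T=T@np.array(c['tool_from_camera']);return c,T[:3,:3],T[:3,3]
    return c,np.array(c['rotation']),np.array(c['position'])
def ray(P,u,v):
    c,R,p=P
    n=cv2.undistortPoints(np.array([[[u,v]]],float),K(c),np.array(c['dist_coeffs'],float))[0,0]
    return p,R@np.array([n[0],n[1],1])
def atz(P,u,v,z):
    p,d=ray(P,u,v); return p+d*(z-p[2])/d[2]
def proj(P,X):
    c,R,p=P; return cv2.projectPoints((R.T@(np.array(X)-p).reshape(3)).reshape(1,1,3),np.zeros(3),np.zeros(3),K(c),np.array(c['dist_coeffs'],float))[0].ravel()
def tri(rays):
    A=0;b=0
    for p,d in rays:
        d=d/np.linalg.norm(d);M=np.eye(3)-np.outer(d,d);A=A+M;b=b+M@p
    return np.linalg.solve(A,b)
def save(name,f):
    im=manip.camera(name); cv2.imwrite(f,im[:,:,::-1]); return im
E
python3 - <<'E'
from h import *
Z=dict(clip_grip=.058,clip_ball=.084,bar_mid=.07,knob_top=.078,big_clip_mid=.042,stand_mid=.075,ring_gauge_mid=.01,test_piece_mid=.02)
np.set_printoptions(precision=4,suppress=True)
ims=[]
for n in ['scene','side','wrist']:
    P=pose(n); ims.append(save(n,f'pics/{n}0.png'))
    for q,z in Z.items():
        if n=='wrist' and q in('stand_mid','ring_gauge_mid','test_piece_mid','big_clip_mid'): continue
        print(n,q,[(round(r['score'],2),np.round(r['position']),atz(P,r['position'][1],r['position'][0],z)[:2]) for r in manip.tip_of(q,n)])
print(manip.state()['time_s'])
E
```

```text
scene clip_grip [(0.93, array([170., 359.]), array([0.5176, 0.1797])), (0.66, array([185., 410.]), array([0.6298, 0.226 ])), (0.58, array([150., 354.]), array([0.4572, 0.2262]))]
scene clip_ball [(0.53, array([162., 356.]), array([0.5132, 0.1731]))]
scene bar_mid [(0.73, array([217., 482.]), array([0.8014, 0.2436])), (0.66, array([244., 331.]), array([ 0.6428, -0.0306])), (0.63, array([245., 184.]), array([ 0.4501, -0.2396])), (0.56, array([317., 231.]), array([ 0.6459, -0.2714]))]
scene knob_top [(0.69, array([245., 185.]), array([ 0.4588, -0.2416]))]
scene big_clip_mid [(0.59, array([198., 280.]), array([ 0.4512, -0.0012]))]
scene stand_mid [(0.69, array([152., 324.]), array([0.4299, 0.1528]))]
scene ring_gauge_mid [(0.6, array([186., 412.]), array([0.605, 0.273]))]
scene test_piece_mid [(0.77, array([314., 228.]), array([ 0.606, -0.257]))]
side clip_grip [(0.93, array([345., 314.]), array([0.5271, 0.1745])), (0.71, array([388., 336.]), array([0.4612, 0.2293])), (0.68, array([208., 452.]), array([ 0.4609, -0.2707]))]
side clip_ball [(0.45, array([378., 340.]), array([0.4557, 0.2283])), (0.45, array([338., 315.]), array([0.5225, 0.1806])), (0.43, array([386., 338.]), array([0.4519, 0.2427])), (0.2, array([207., 380.]), array([ 0.5758, -0.1699]))]
side bar_mid [(0.75, array([244., 312.]), array([ 0.6436, -0.0229]))]
side knob_top [(0.72, array([209., 451.]), array([ 0.4561, -0.2388])), (0.15, array([300., 403.]), array([0.4405, 0.0399]))]
side big_clip_mid [(0.62, array([300., 403.]), array([0.4518, 0.0027]))]
side stand_mid [(0.78, array([353., 387.]), array([0.4196, 0.1494]))]
side ring_gauge_mid [(0.9, array([390., 236.]), array([0.6067, 0.2744]))]
side test_piece_mid [(0.59, array([209., 380.]), array([ 0.6051, -0.2451]))]
wrist clip_grip []
wrist clip_ball []
wrist bar_mid []
wrist knob_top []
1.15
```

View pics/scene0.png

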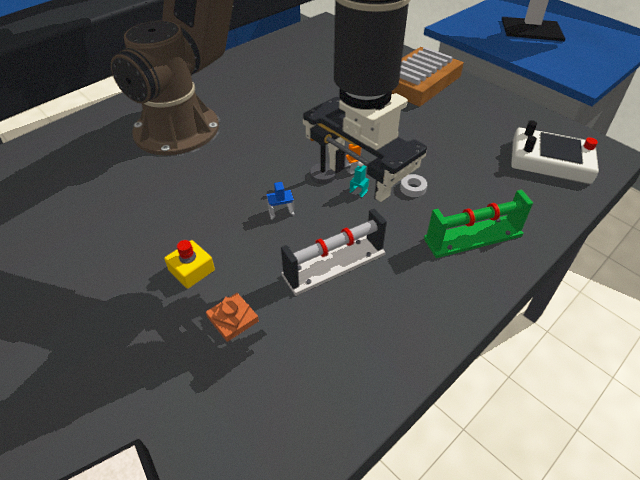

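View pics/side0.png

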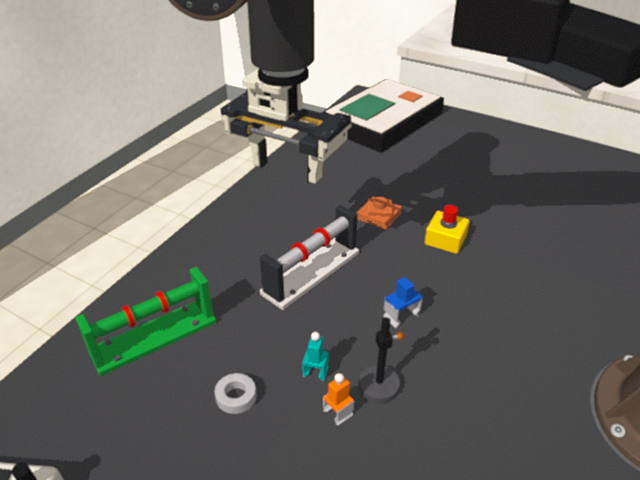

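Orange clip candidates: orange at side (338,388) / scene (354,150), which gives (0.461, 0.229). The turquoise clip at side (314,345) is the look-alike. The blue clip is at side (403,300). The target bar is the steel one at side (312,244), giving (0.643, -0.027); the green one at (147,308) is not meant. The knob is on the yellow box at side (451,209), giving (0.458, -0.240). The white pendant's red button at scene (591,143) isn't meant either.

```bash
python3 - <<'E'
from h import *
np.set_printoptions(precision=4,suppress=True)
s=manip.state();print(s['eef_pos'],s['tool_rot'],s['width'])
c=manip.get_calibration('wrist');print(c)
im=cv2.imread('pics/side0.png')[270:440,270:450];im=cv2.resize(im,None,fx=4,fy=3.5,interpolation=cv2.INTER_CUBIC) 
cv2.imwrite('pics/crop1.png',im)
E
```

```text
[ 0.675  -0.      0.2922] [[-0. -1.  0.]
 [-1.  0.  0.]
 [-0. -0. -1.]] 0.08784826662205113
{'fovy': 65.31277186605824, 'cx': 319.8772524036106, 'cy': 239.2934004583143, 'dist_coeffs': array([0.0224, 0.    , 0.    , 0.    , 0.    ]), 'tool_from_camera': array([[ 0.0005, -0.9676, -0.2523,  0.0678],
       [ 1.    ,  0.0007, -0.0008, -0.0002],
       [ 0.001 , -0.2523,  0.9676, -0.0914],
       [ 0.    ,  0.    ,  0.    ,  1.    ]])}
```

View pics/crop1.png

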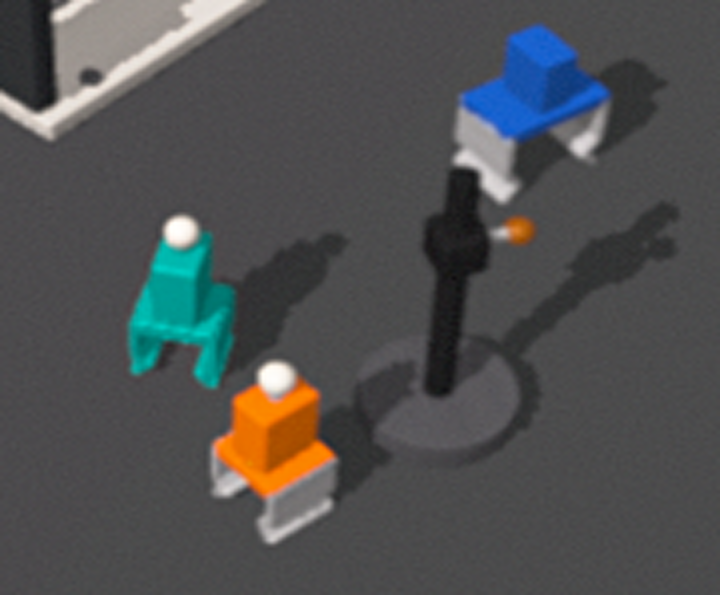

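The crop shows the orange clip with its white ball and steel arms at about (275,430), the turquoise one at upper left, and the stand to the right with its stylus pointing away. Choice confirmed. Next I move over the knob.

Request:
apply_moves:
  series: [24,21.7,7,0,0,0,6,24,21.7,7,0,0,0,6,24,21.7,7,0,0,0,6,24,21.7,7,0,0,0,6,24,21.7,7,0,0,0,6,24,21.7,7,0,0,0,6,24,21.7,7,0,0,0,6,24,21.7,7,0,0,0,6,24,21.7,7,0,0,0,6,24,21.7,7,0,0,0,6,24,21.7,7,0,0,0,6,24,21.7,7,0,0,0,6,24,21.7,7,0,0,0,6]

```text
time_s: 2.45
eef_pos: [0.4584, -0.2395, 0.2222]
tool_rot: [[0.001, -1.0, 0.0], [-1.0, -0.001, 0.0], [-0.0, -0.0, -1.0]]
contact_force: [-0.9, 1.0, -0.2]
width: 0.06
```

```bash
python3 - <<'E'
from h import *
np.set_printoptions(precision=4,suppress=True)
s=manip.state();print(s['eef_pos'],s['time_s'])
P=pose('wrist');save('wrist','pics/w1.png')
for r in manip.tip_of('knob_top','wrist'):print(r['score'],r['position'],atz(P,r['position'][1],r['position'][0],.078))
for r in manip.masks_of('knob_top','wrist')[:2]:
  print(r['score'],r['extent'])
im=cv2.imread('pics/w1.png');h=cv2.cvtColor(im,cv2.COLOR_BGR2HSV)
m=((h[...,0]<5)|(h[...,0]>174))&(h[...,1]>180)&(h[...,2]>60)
n,l,st,ce=cv2.connectedComponentsWithStats(m.astype(np.uint8));i=1+st[1:,4].argmax();print(st[i],ce[i],atz(P,*ce[i],.072))
E
```

```text
[ 0.4584 -0.2395  0.2222] 2.45
0.85 [245.0, 326.2] [ 0.4548 -0.242   0.078 ]
0.61 [305.5, 219.9, 343.5, 265.5]Traceback (most recent call last):
  File "<stdin>", line 10, in <module>
ValueError: attempt to get argmax of an empty sequence
```

View pics/w1.png

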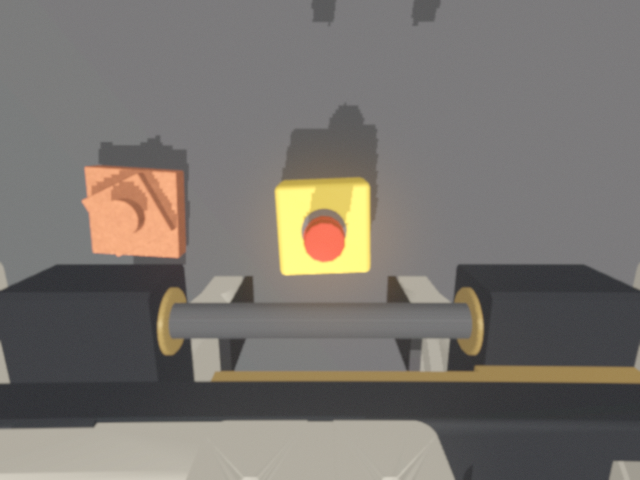

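The knob is at pixel (325,241) on the yellow box, with the test piece off to the left. Descend, grip it and pull up.

Request:
apply_moves:
  series: [0.25,0.35,4,0,0,0,6,0.25,0.35,8,0,0,0,6,0.25,0.35,10.7,0,0,0,6,0.25,0.35,10.7,0,0,0,6,0.25,0.35,10.7,0,0,0,2,0.25,0.35,10.7,0,0,0,2,0.25,0.35,10.7,0,0,0,2,0.25,0.35,10.7,0,0,0,2,0.25,0.35,10.7,0,0,0,2,0.25,0.35,10.7,0,0,0,2,0.25,0.35,10.3,0,0,0,2,0.25,0.35,9.9,0,0,0,2,0.25,0.35,9.5,0,0,0,2,0.25,0.35,9.2,0,0,0,2,0.25,0.35,9.0,0,0,0,2,0.25,0.35,9.0,0,0,0,2,0.25,0.35,9.0,0,0,0,2]
  squeeze: 50

```text
time_s: 4.3
eef_pos: [0.4555, -0.2426, 0.1314]
tool_rot: [[-0.0, -1.0, 0.002], [-1.0, 0.0, 0.0], [-0.0, -0.002, -1.0]]
contact_force: [10.6, -4.4, -14.2]
width: 0.0269
```

Request:
apply_moves:
  series: [0,0,0,0,0,0,6,0,0,0,0,0,0,6,0,0,0,0,0,0,6,0,0,0,0,0,0,6,0,0,-4,0,0,0,6,0,0,-9,0,0,0,6,0,0,-9,0,0,0,6]

```text
time_s: 5.0
eef_pos: [0.4572, -0.2435, 0.2286]
tool_rot: [[0.001, -1.0, 0.009], [-1.0, -0.001, -0.003], [0.003, -0.009, -1.0]]
contact_force: [0.7, 0.8, 0.2]
width: 0.0598
```

```bash
python3 - <<'E'
from h import *
np.set_printoptions(precision=4,suppress=True)
s=manip.state();print(s['eef_pos'],s['time_s'],s['contact_force'])
for n in ('wrist','side'):
  P=pose(n);save(n,f'pics/{n}2.png')
  print(n,[(r['score'],r['position']) for r in manip.tip_of('knob_top',n)[:2]], 'in',proj(P,[.4552,-.242,.078]),'out',proj(P,[.4552,-.242,.093]))
a=cv2.imread('pics/side0.png')[190:260,415:485];b=cv2.imread('pics/side2.png')[190:260,415:485]
cv2.imwrite('pics/knob.png',cv2.resize(np.hstack([a,b]),None,fx=4,fy=4))
E
```

```text
[ 0.4572 -0.2435  0.2286] 5.0 [0.6776 0.8165 0.1803]
wrist [(0.72, [253.8, 329.2])] in [325.5961 248.8212] out [325.6998 255.3075]
side [(0.84, [200.3, 452.3]), (0.63, [300.6, 405.8])] in [451.8626 207.9847] out [452.9355 201.6669]
```

View pics/knob.png

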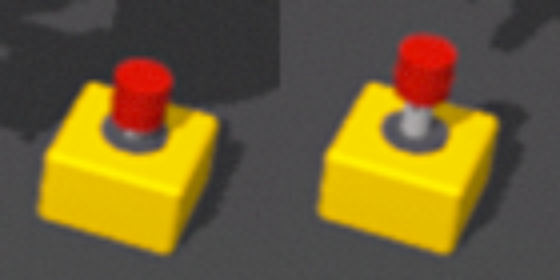

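The left half is before and the right half after: the knob is out, with its stem showing. On to the clip.

Request:
apply_moves:
  series: [-5,0,-5,0,0,0,6,-47.2,-0.5,-5,0,0,0,6,-47.2,-0.5,-5,0,0,0,6,-47.2,-0.5,-5,0,0,0,6,-47.2,-0.5,-5,0,0,0,6,-47.2,-0.5,-5,0,0,0,6,-47.2,-0.5,-5,0,0,0,6,-47.2,-0.5,-5,0,0,0,6,-47.2,-0.5,-5,0,0,0,6,-47.2,-0.5,-5,0,0,0,6,-47.2,-0.5,-5,0,0,0,6,-47.2,-0.5,-5,0,0,0,6,-47.2,-0.5,-5,0,0,0,6,-47.2,-0.5,-5,0,0,0,6,-47.2,-0.5,-5,0,0,0,6,-47.2,-0.5,-5,0,0,0,6]

```text
time_s: 6.8
eef_pos: [0.4596, 0.2288, 0.2723]
tool_rot: [[-0.001, -1.0, 0.0], [-1.0, 0.001, 0.0], [-0.0, -0.0, -1.0]]
contact_force: [0.1, 0.0, -1.2]
width: 0.0598
```

```bash
python3 - <<'E'
from h import *
np.set_printoptions(precision=4,suppress=True)
s=manip.state();print(s['eef_pos'],s['time_s'])
P=pose('wrist');im=save('wrist','pics/w3.png')
for q,z in dict(clip_grip=.058,clip_ball=.084,stand_mid=.075).items():
  for r in manip.tip_of(q,'wrist'):print(q,r['score'],r['position'],atz(P,r['position'][1],r['position'][0],z))
h=cv2.cvtColor(im,cv2.COLOR_RGB2HSV)
m=((h[...,0]>5)&(h[...,0]<18)&(h[...,1]>180)&(h[...,2]>90)).astype(np.uint8)
n,l,st,ce=cv2.connectedComponentsWithStats(m)
for i in range(1,n):
  if st[i,4]>200: print(st[i],ce[i])
c=im[130:370,200:440,::-1];cv2.imwrite('pics/w3c.png',cv2.resize(c,None,fx=2.5,fy=2.5,interpolation=cv2.INTER_CUBIC))
E
```

```text
[0.4596 0.2288 0.2723] 6.8
clip_grip 0.88 [222.0, 324.9] [0.4559 0.2259 0.058 ]
clip_grip 0.81 [156.9, 240.9] [0.523  0.1729 0.058 ]
clip_ball 0.59 [164.3, 231.0] [0.5252 0.1772 0.084 ]
clip_ball 0.49 [229.2, 324.1] [0.4569 0.226  0.084 ]
stand_mid 0.71 [130.5, 369.0] [0.4238 0.1532 0.075 ]
```

View pics/w3c.png

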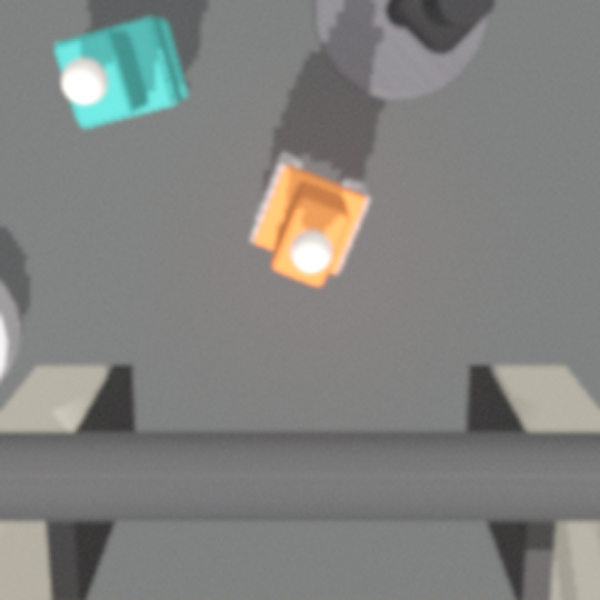

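The crop shows the orange clip with its ball at crop (311,252), full-picture (324,231). The clip's jaw axis is turned about 22° in the picture, and the stand lies at right angles to it. Approach with tool yaw +22°.

Request:
apply_moves:
  series: [0.28,0.32,0,0,0,8,4.2,0.28,0.32,0,0,0,16,4.2,0.28,0.32,4,0,0,22,4.2,0.28,0.32,8,0,0,22,4.2,0.28,0.32,12,0,0,22,4.2,0.28,0.32,12,0,0,22,4.2,0.28,0.32,12,0,0,22,4.2]

```text
time_s: 7.7
eef_pos: [0.4566, 0.2267, 0.1527]
tool_rot: [[-0.374, -0.927, -0.0], [-0.927, 0.374, -0.001], [0.001, -0.0, -1.0]]
contact_force: [0.1, 0.0, 2.0]
width: 0.0418
```

```bash
python3 - <<'E'
from h import *
np.set_printoptions(precision=4,suppress=True)
s=manip.state();print(s['eef_pos'],s['time_s'],s['tool_rot'])
P=pose('wrist');im=save('wrist','pics/w4.png')
for q,z in dict(clip_grip=.058,clip_ball=.084).items():
  for r in manip.tip_of(q,'wrist'):
    X=atz(P,r['position'][1],r['position'][0],z);print(q,r['score'],r['position'],X,'tool d cm',100*s['tool_rot'].T@(X-s['eef_pos']))
E
```

```text
[0.4566 0.2267 0.1527] 7.7 [[-0.3741 -0.9274 -0.0005]
 [-0.9274  0.3741 -0.0014]
 [ 0.0015 -0.0001 -1.    ]]
clip_grip 0.65 [229.0, 161.4] [0.5225 0.1737 0.058 ] tool d cm [ 2.4421 -8.0993  9.471 ]
clip_ball 0.88 [248.5, 138.2] [0.5234 0.1764 0.084 ] tool d cm [ 2.1592 -8.0853  6.8706]
clip_ball 0.64 [292.5, 322.3] [0.4557 0.2263 0.084 ] tool d cm [0.0644 0.0688 6.8668]
```

View pics/w4.png

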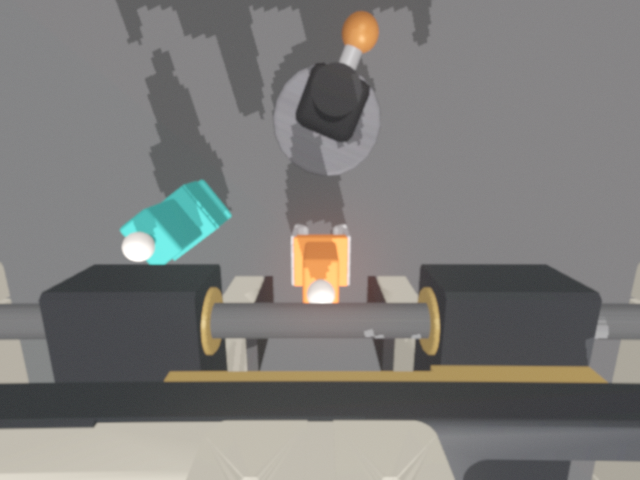

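The clip is centred between the fingers and square to them, with its ball at (321,293). Lower, grip and lift.

Request:
apply_moves:
  series: [0.05,0.05,2.5,0,0,0,4.2,0.05,0.05,4.8,0,0,0,4.2,0.05,0.05,4.8,0,0,0,4.2,0.05,0.05,4.8,0,0,0,1,0.05,0.05,4.8,0,0,0,1,0.05,0.05,4.8,0,0,0,1,0.05,0.05,4.8,0,0,0,1,0.05,0.05,4.8,0,0,0,1,0.05,0.05,4.8,0,0,0,1]
  squeeze: 50

```text
time_s: 8.75
eef_pos: [0.4561, 0.2268, 0.1051]
tool_rot: [[-0.374, -0.927, 0.001], [-0.927, 0.374, 0.001], [-0.001, -0.001, -1.0]]
contact_force: [-0.7, -0.4, 6.4]
width: 0.018
```

Request:
apply_moves:
  series: [0,0,-3,0,0,0,1,0,0,-7,0,0,0,1,0,0,-11,0,0,0,1,0,0,-15,0,0,0,1,0,0,-15,0,0,0,1,0,0,-15,0,0,0,1]

```text
time_s: 9.35
eef_pos: [0.4556, 0.2266, 0.255]
tool_rot: [[-0.375, -0.927, 0.001], [-0.927, 0.375, 0.002], [-0.002, -0.0, -1.0]]
contact_force: [-0.1, -1.0, -2.0]
width: 0.0178
```

```bash
python3 - <<'E'
from h import *
np.set_printoptions(precision=4,suppress=True)
for n,pts in dict(side=[(300,251),(321,238)],scene=[(322,247),(348,236)]).items():
  P=pose(n);A=[atz(P,u,v,.07) for u,v in pts];print(n,A,np.degrees(np.arctan2(*(A[1]-A[0])[1::-1])))
E
```

```text
side [array([0.6518, 0.0055, 0.07  ]), array([ 0.6371, -0.045 ,  0.07  ])] -106.16600254941646
scene [array([ 0.637 , -0.0494,  0.07  ]), array([0.6509, 0.0072, 0.07  ])] 76.20995041509661
```

Request:
apply_moves:
  series: [3,-6,-1,0,0,-3,1,13,-26.4,-1,0,0,-7.5,1,13,-26.4,-1,0,0,-7.5,1,13,-26.4,-1,0,0,-7.5,1,13,-26.4,-1,0,0,-7.5,1,13,-26.4,-1,0,0,-7.5,1,13,-26.4,-1,0,0,-7.5,1,13,-26.4,-1,0,0,-7.5,1,13,-26.4,-1,0,0,-7.5,1,13,-26.4,-1,0,0,-7.5,1,13,-26.4,-1,0,0,-7.5,1]

```text
time_s: 10.45
eef_pos: [0.6512, 0.008, 0.2644]
tool_rot: [[-0.249, -0.969, 0.0], [-0.969, 0.249, 0.0], [-0.0, -0.0, -1.0]]
contact_force: [0.8, 0.3, -0.5]
width: 0.0174
```

```bash
python3 - <<'E'
from h import *
np.set_printoptions(precision=4,suppress=True)
s=manip.state();print(s['eef_pos'],s['time_s'],s['tool_rot'][:,0])
P=pose('wrist');im=save('wrist','pics/w5.png')
for q,z in dict(bar_mid=.07,clip_ball=.24).items():
  for r in manip.tip_of(q,'wrist'):
    X=atz(P,r['position'][1],r['position'][0],z);print(q,r['score'],r['position'],X,'tool d cm',100*s['tool_rot'].T@(X-s['eef_pos']))
h=cv2.cvtColor(im,cv2.COLOR_RGB2HSV)
m=(((h[...,0]<6)|(h[...,0]>172))&(h[...,1]>170)&(h[...,2]>60)).astype(np.uint8)
n,l,st,ce=cv2.connectedComponentsWithStats(m)
for i in range(1,n):
  if st[i,4]>60: print(st[i],ce[i],cv2.minAreaRect(np.argwhere(l==i)[:,::-1].astype(np.float32)))
E
```

```text
[0.6512 0.008  0.2644] 10.45 [-0.2489 -0.9685 -0.0002]
bar_mid 0.88 [190.7, 318.5] [ 0.645  -0.0228  0.07  ] tool d cm [ 3.1417 -0.1577 19.4397]
clip_ball 0.87 [347.9, 320.6] [0.6517 0.0092 0.24  ] tool d cm [-0.1262 -0.0126  2.4404]
```

View pics/w5.png

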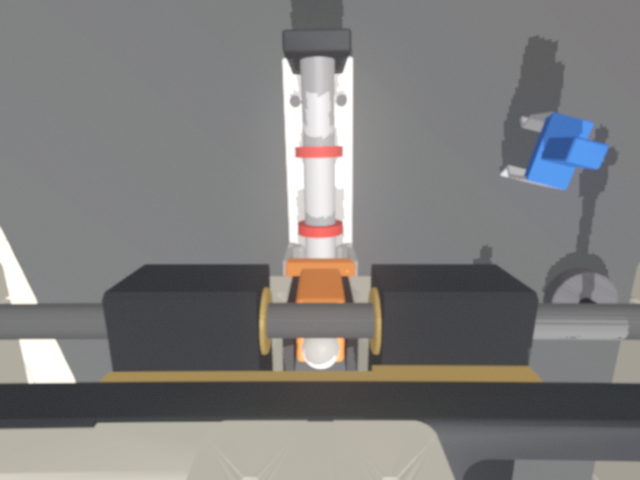

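The bar runs nearly straight up the picture, with collars at (319,151) and (320,228). The clip is held upright between the jaws. One fine fit of the collars next.

```bash
python3 - <<'E'
from h import *
np.set_printoptions(precision=4,suppress=True)
im=cv2.imread('pics/w5.png').astype(int);s=manip.state();P=pose('wrist')
m=((im[...,2]-np.maximum(im[...,0],im[...,1]))>70).astype(np.uint8); m[245:]=0
n,l,st,ce=cv2.connectedComponentsWithStats(m);C=[]
for i in range(1,n):
  if st[i,4]>60:
    u=st[i,0]+(st[i,2]-1)/2;v=ce[i][1];X=atz(P,u,v,.07+.01);C.append(X);print(st[i],ce[i],X)
d=C[0]-C[1];d/=np.linalg.norm(d);mid=(C[0]+C[1])/2
R=s['tool_rot'];print('mid',mid,'tool cm',100*R.T@(mid-s['eef_pos']),'bar dir in tool deg',np.degrees(np.arctan2(*(R.T@d)[1::-1])))
# post centre
for row in (36,46):
  g=im[row].sum(1);c=np.where(g[270:370]<150)[0]+270;print(row,c.min(),c.max(), 100*R.T@(atz(P,(c.min()+c.max())/2,row,.094)-s['eef_pos']))
E
```

```text
[296 146  46  12 487] [318.4805 151.5873] [ 0.6379 -0.0514  0.08  ]
[299 221  43  17 501] [319.9202 230.4192] [0.6513 0.005  0.08  ]
mid [ 0.6446 -0.0232  0.08  ] tool cm [ 3.1646 -0.0966 18.4557] bar dir in tool deg -1.092897386429302Traceback (most recent call last):
  File "<stdin>", line 13, in <module>
    return umr_minimum(a, axis, None, out, keepdims, initial, where)
ValueError: zero-size array to reduction operation minimum which has no identity
```

Request:
apply_moves:
  series: [3.25,-0.12,0,0,0,-1.1,1,3.25,-0.12,3,0,0,-1.1,1,3.25,-0.12,6.4,0,0,-1.1,1,3.25,-0.12,6.4,0,0,-1.1,1,3.25,-0.12,6.4,0,0,-1.1,1,3.25,-0.12,6.4,0,0,-1.1,1]

```text
time_s: 11.2
eef_pos: [0.6458, -0.0245, 0.2022]
tool_rot: [[-0.231, -0.973, 0.003], [-0.973, 0.231, -0.0], [-0.001, -0.003, -1.0]]
contact_force: [0.7, -0.6, -1.1]
width: 0.0179
```

```bash
python3 - <<'E'
from h import *
np.set_printoptions(precision=4,suppress=True)
s=manip.state();print(s['eef_pos'],s['time_s'],s['tool_rot'][:,0])
a=save('wrist','pics/w6.png');b=save('side','pics/s6.png')
P=pose('wrist')
for r in manip.tip_of('bar_mid','wrist'): 
  X=atz(P,r['position'][1],r['position'][0],.07);print(r['score'],r['position'],100*s['tool_rot'].T@(X-s['eef_pos']))
a=cv2.resize(a[130:430,190:450],(500,577));b=cv2.resize(b[180:310,250:375],None,fx=2.4,fy=2.4)
o=np.zeros((577,800,3),np.uint8);o[:,:500]=a;o[:b.shape[0],500:500+b.shape[1]]=b
cv2.imwrite('pics/c6.png',o[:,:,::-1])
E
```

```text
[ 0.6458 -0.0245  0.2022] 11.2 [-0.2309 -0.973  -0.0006]
0.73 [254.3, 324.5] [-0.036   0.2562 13.2233]
```

View pics/c6.png

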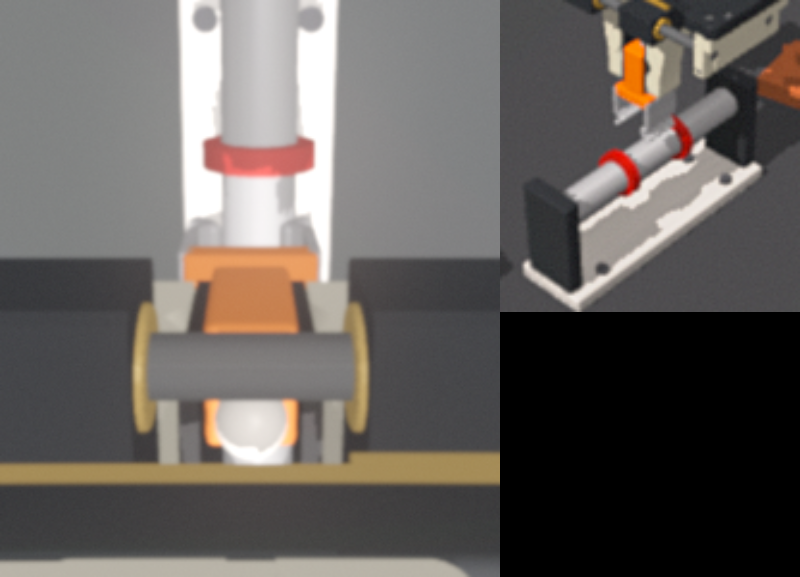

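The bar centre is at picture column 324.7 against 321 for the clip, so the bar is about 2 mm toward +y of the tool. It is parallel and centred between the collars. Correct and push down.

Request:
apply_moves:
  series: [0,0.2,0,0,0,0,1,0,0.2,0.8,0,0,0,1,0,0.2,1.6,0,0,0,1,0,0.2,2.0,0,0,0,1,0,0.2,2.4,0,0,0,1,0,0.2,2.7,0,0,0,1,0,0.2,2.7,0,0,0,1]
  squeeze: 60

```text
time_s: 12.05
eef_pos: [0.6437, -0.0244, 0.1742]
tool_rot: [[-0.231, -0.973, 0.002], [-0.973, 0.231, -0.0], [-0.0, -0.002, -1.0]]
contact_force: [0.0, 0.2, 6.0]
width: 0.0176
```

Request:
apply_moves:
  series: [0,0,0.3,0,0,0,1,0,0,0.6,0,0,0,1,0,0,0.9,0,0,0,1,0,0,1.2,0,0,0,1,0,0,1.5,0,0,0,1,0,0,1.7,0,0,0,1,0,0,1.7,0,0,0,1]

```text
time_s: 12.75
eef_pos: [0.6428, -0.0243, 0.1581]
tool_rot: [[-0.231, -0.973, 0.001], [-0.973, 0.231, -0.001], [0.0, -0.001, -1.0]]
contact_force: [-5.1, 1.2, 16.5]
width: 0.018
```

Request:
apply_moves:
  series: [0,0,0.1,0,0,0,1,0,0,0.2,0,0,0,1,0,0,0.3,0,0,0,1,0,0,0.3,0,0,0,1]

```text
time_s: 13.15
eef_pos: [0.6427, -0.0243, 0.158]
tool_rot: [[-0.23, -0.973, 0.002], [-0.973, 0.23, -0.001], [0.0, -0.002, -1.0]]
contact_force: [-14.6, 3.0, 34.9]
width: 0.0174
```

```bash
python3 - <<'E'
from h import *
a=save('wrist','pics/w7.png');b=save('side','pics/s7.png')
a=cv2.resize(a[130:430,190:450],(400,462));b=cv2.resize(b[180:310,250:375],None,fx=3.2,fy=3.2)
o=np.zeros((462,800,3),np.uint8);o[:,:400]=a;o[:b.shape[0],400:400+b.shape[1]]=b
cv2.imwrite('pics/c7.png',o[:,:,::-1])
E
```

```text
(no output)
```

View pics/c7.png

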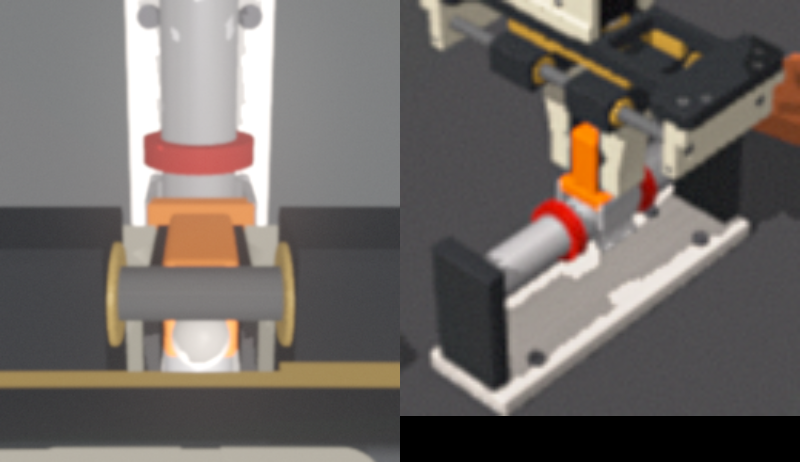

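z stayed at 0.158 while the force rose to 35 N, so the clip is hard home. The side view shows it seated between the collars. Release and rise.

Request:
apply_moves:
  series: [0,0,-0.3,0,0,0,1.8,0,0,-0.3,0,0,0,4.5,0,0,-0.3,0,0,0,4.5,0,0,-0.3,0,0,0,4.5,0,0,-0.3,0,0,0,4.5,0,0,-4,0,0,0,4.5,0,0,-8,0,0,0,4.5,0,0,-12,0,0,0,4.5,0,0,-12,0,0,0,4.5,0,0,-12,0,0,0,4.5]

```text
time_s: 14.25
eef_pos: [0.643, -0.0242, 0.2738]
tool_rot: [[-0.232, -0.973, 0.002], [-0.973, 0.232, 0.001], [-0.001, -0.001, -1.0]]
contact_force: [-0.5, 0.0, -1.8]
width: 0.0453
```

```bash
python3 - <<'E'
from h import *
np.set_printoptions(precision=4,suppress=True)
s=manip.state();print(s['eef_pos'],s['time_s'],s['tool_rot'][:,0])
R=s['tool_rot'];D=np.array([.4552,-.242,.26])-s['eef_pos'];print('to knob tool cm',100*R.T@D)
for n in('wrist','side'):
  P=pose(n);im=save(n,f'pics/{n}8.png')
  for q,z in dict(clip_grip=.111,clip_ball=.137,bar_mid=.07).items():
    for r in manip.tip_of(q,n)[:2]:
      X=atz(P,r['position'][1],r['position'][0],z);print(n,q,round(r['score'],2),r['position'],X)
  if n=='side': print('expected ball',proj(P,[.6446,-.0232,.137]),'4mm higher',proj(P,[.6446,-.0232,.141]))
a=cv2.imread('pics/wrist8.png')[130:400,190:450];b=cv2.imread('pics/side8.png')[180:310,250:375]
a=cv2.resize(a,(400,415));b=cv2.resize(b,(400,416))[:415];cv2.imwrite('pics/c8.png',np.hstack([a,b]))
E
```

```text
[ 0.643  -0.0242  0.2738] 14.25 [-0.2319 -0.9727 -0.0011]
to knob tool cm [25.544  13.222   1.3351]
wrist clip_grip 0.91 [241.7, 319.4] [ 0.6442 -0.0239  0.111 ]
wrist clip_grip 0.15 [364.0, 616.2] [0.4485 0.1207 0.111 ]
wrist clip_ball 0.74 [251.6, 319.8] [ 0.6438 -0.0243  0.137 ]
wrist clip_ball 0.74 [196.0, 539.1] [ 0.5063 -0.0278  0.137 ]
wrist bar_mid 0.67 [194.0, 544.0] [ 0.4669 -0.0102  0.07  ]
side clip_grip 0.64 [226.2, 309.7] [ 0.6458 -0.0195  0.111 ]
side clip_grip 0.59 [348.1, 314.7] [0.5012 0.2186 0.111 ]
side clip_ball 0.57 [214.9, 312.1] [ 0.6411 -0.0201  0.137 ]
side clip_ball 0.39 [338.4, 316.3] [0.4966 0.222  0.137 ]
side bar_mid 0.66 [307.3, 145.1] [0.7977 0.2493 0.07  ]
side bar_mid 0.62 [244.9, 310.3] [ 0.6443 -0.0182  0.07  ]
expected ball [311.219  213.3762] 4mm higher [311.1998 211.5102]
```

View pics/c8.png

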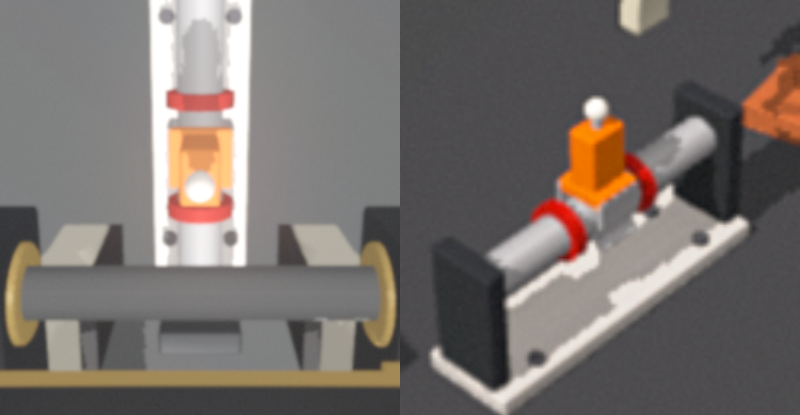

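The clip sits upright on the bar between the collars, with its ball at side (312,215) against an expected (311,213). Back to the knob with the fingers closed.

Request:
apply_moves:
  series: [25.5,13.2,0,0,0,0,0,25.5,13.2,0,0,0,0,0,25.5,13.2,1.3,0,0,0,0,25.5,13.2,1.3,0,0,0,0,25.5,13.2,1.3,0,0,0,0,25.5,13.2,1.3,0,0,0,0,25.5,13.2,1.3,0,0,0,0,25.5,13.2,1.3,0,0,0,0,25.5,13.2,1.3,0,0,0,0,25.5,13.2,1.3,0,0,0,0,25.5,13.2,1.3,0,0,0,0]
  squeeze: 20

```text
time_s: 15.75
eef_pos: [0.4559, -0.2411, 0.26]
tool_rot: [[-0.23, -0.973, -0.0], [-0.973, 0.23, 0.0], [0.0, 0.0, -1.0]]
contact_force: [0.3, -0.4, -0.2]
width: 0.0001
```

Request:
apply_moves:
  series: [0,0,3,0,0,0,0,0,0,6,0,0,0,0,0,0,9,0,0,0,0,0,0,9.6,0,0,0,0,0,0,9.6,0,0,0,0]

```text
time_s: 16.25
eef_pos: [0.4552, -0.2415, 0.1636]
tool_rot: [[-0.231, -0.973, -0.002], [-0.973, 0.231, 0.0], [0.0, 0.002, -1.0]]
contact_force: [0.0, -0.0, 0.1]
width: 0.0002
```

Now push from 0.1636 down to about 0.142.

Request:
apply_moves:
  series: [0,0,0.4,0,0,0,0,0,0,0.8,0,0,0,0,0,0,1.2,0,0,0,0,0,0,1.6,0,0,0,0,0,0,1.9,0,0,0,0,0,0,2.1,0,0,0,0,0,0,2.1,0,0,0,0,0,0,2.1,0,0,0,0]

```text
time_s: 17.05
eef_pos: [0.455, -0.2418, 0.1438]
tool_rot: [[-0.232, -0.973, -0.0], [-0.973, 0.232, -0.0], [0.0, 0.0, -1.0]]
contact_force: [-3.1, 3.0, 10.4]
width: 0.0007
```

Request:
apply_moves:
  series: [0,0,-4,0,0,0,0,0,0,-8,0,0,0,0,0,0,-12,0,0,0,0,0,0,-12,0,0,0,0,0,0,-12,0,0,0,0]

```text
time_s: 17.55
eef_pos: [0.4554, -0.2418, 0.2638]
tool_rot: [[-0.232, -0.973, 0.002], [-0.973, 0.232, 0.0], [-0.001, -0.002, -1.0]]
contact_force: [-0.2, 0.5, -0.5]
width: 0.0007
```

```bash
python3 - <<'E'
from h import *
np.set_printoptions(precision=4,suppress=True)
s=manip.state();print(s['eef_pos'],s['time_s'],s['contact_force'])
b=save('side','pics/s9.png');P=pose('side')
for q in('knob_top','clip_ball'):print(q,[(round(r['score'],2),r['position']) for r in manip.tip_of(q,'side')[:3]])
cv2.imwrite('pics/c9.png',cv2.resize(b[170:320,250:490,::-1],None,fx=3.3,fy=3.3))
E
```

```text
[ 0.4554 -0.2418  0.2638] 17.55 [-0.192   0.5372 -0.5234]
knob_top [(0.61, [206.8, 453.1]), (0.49, [300.5, 405.2]), (0.39, [245.9, 311.3])]
clip_ball [(0.54, [214.3, 310.6]), (0.42, [336.7, 316.2])]
```

View pics/c9.png

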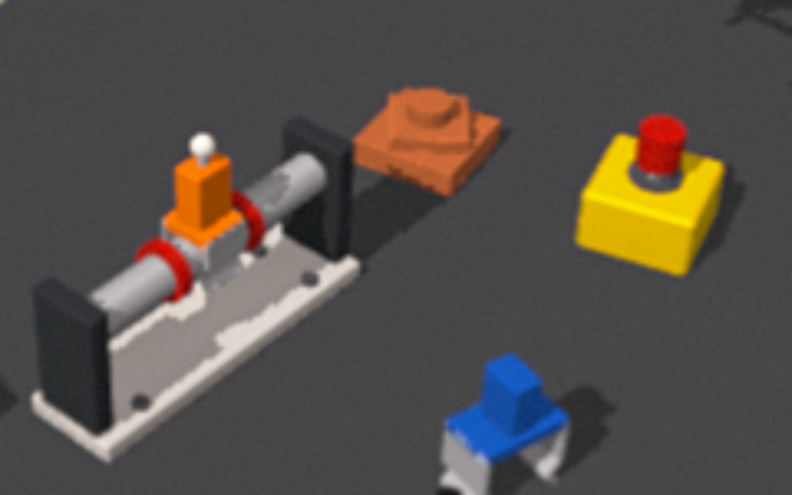

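The knob is in, matching its first picture, and the clip is upright and home. The gripper is clear of everything.

```bash
python3 -c "
from workcell import manip
print(manip.close_job())"
```

```text
the job is handed in; nothing more can be done
None
```

I pulled the knob out, snapped the orange clip onto the steel bar between its red collars, and pushed the knob back in. I handed the job in at about 17.6 s of the 64 s; it reports no verdict.

- **Knob:** A before-and-after picture showed it out before I touched the clip. On the final push the fingertips stopped at 77.8 mm under about 10 N, against 78 mm for fully in. The last picture agrees with how it looked at the start.
- **Clip:** It stopped hard at the expected home height, with the force rising to 35 N and no further travel. It stands upright between the collars. The wrist camera put it within about 2 mm of the bar's middle. The side camera agreed to about 5 mm, a coarser estimate.
- **Rest of the scene:** I saw no contact with the blue clip, stand, ring or test piece, and I did not touch the white ball. I did not re-measure the positions of the stand, ring, test piece and blue clip at the end. The final crop shows only the test piece and blue clip, both looking undisturbed.
- **Checks that disagreed:** My first estimate of the bar's sideways position was about 2 mm off. I corrected it from a closer look before pushing down.

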